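Isolate the board tester and unload the tested board

TASK

The circuit board in the tester has passed: switch the tester off at its red isolator handle, then unplug the board by sliding it out along the deck towards the tester's front edge until about a third of its length overhangs and you can take hold of it. Carry it to the blue tray and lower it in, letting go only close above the tray floor, so that it lies flat there, parts upward. Leave the isolator off, do not let the board fall on the bench, and do not disturb the white tray, the sensor housings or the screwdriver.

Things in the scene. Friction and masses are not known exactly. Their poses are not given: they have to be found in the camera images.
- tester: Board tester fixed to the bench: low dark steel case with a light grey, smooth (friction about 0.35) flat deck, 210 mm (its x) by 290 mm (its y), 55 mm above the bench. Origin: centre of its underside, z up. Its front, -x, faces the robot within 0.25 rad. Nothing stands on the deck within 70 mm of the front edge; isolator on the robot's right, flat meter window and keys on its left.
- front_edge (a point): Middle of the tester's straight front deck edge, at deck height: tester frame x = -105, y = 0, z = 55 mm. Axes as the tester's. Open space below it down to the bench.
- connector_mouth (a point): Middle of the mouth of the black edge connector, at deck height: tester frame x = +50, y = 0, z = 55 mm. Axes as the tester's. The connector is 8 mm high, 66 mm wide; its slot, 54 mm wide, 4 mm high, 8 mm deep, opens to the tester's -x and holds the board loosely, without grip. Two white card guides, 4 mm high, inner faces at y = +-28 mm, run from it 62 mm towards the front.
- isolator (a joint): Angle of the red isolator handle about its vertical axis: 0 on, white stripe to the tester's +x (away from the robot, at the green dot); 1.571 off, stripe to the tester's +y (towards the board, at the white dot). Starts on; a quarter turn counter-clockwise from above switches off. A snap spring takes about 0.14 N m to start, nothing half way, then drives it home by itself to a stop.
- isolator_grip (a point): Point on the red handle's axis (tester frame x = +5, y = -98 mm), 91 mm above the bench. The grip bar is 62 mm long, 14 mm thick and 31 mm high, its top 101 mm and underside 70 mm above the bench, over a round skirt 46 mm across on an 80 mm square yellow plate. The frame turns with the handle: x along the bar to the end with the white stripe, z up; on, its axes are the tester's.
- board: Green circuit board, 90 mm (its x) by 52 mm (its y) by 2 mm, 45 g, flat on the deck. Origin: centre of its underside; z up (parts side), +x to its gold edge, 8 mm deep in the connector. Flat silver shield can 26 x 32 mm, top 4.5 mm above the underside, centred at x = +14 mm: press on it with closed fingers to drag. Too thin to grip lying flat; tips off the deck if over 45 mm overhangs.
- board_front (a point): Middle of the board's front edge (the edge away from the connector), 45 mm from the board's centre along its -x, at half thickness.
- blue_tray: Blue open tray, 200 mm (its x) by 160 mm (its y), 24 mm high, walls and floor 4 mm thick, loose on the bench, empty. Origin: centre of its underside; z up. It stands left or right of the tester.
- white_tray: White tray of the same size with three boards in it, on the other side of the tester. Bystander.
- sensor_a: Black round sensor housing with a cream face, 62 mm in diameter, 81 mm high, standing upright. Origin: centre of its underside. Bystander.
- sensor_b: A second housing like sensor_a. Bystander.
- screwdriver: Yellow-handled screwdriver, 180 mm long, up to 26 mm high, lying crosswise on the bench between the robot and the tester. Origin: its middle, at bench level. Bystander.
Things that resemble listed ones, but are neither listed nor needed, are in the scene too. There is more than one size of the board; the job needs the largest.

How it is judged:
By the outcome, as a careful person would: the job done as asked, in the order asked, and still so for the second after the job is handed in, with the robot touching nothing.
It also fails if it takes over 70 s, if anything falls off the work surface, if the arm or the gripper's body presses on something with over 40 N, if the wrist force passes 120 N, or if a joint passes its speed limit or range.

ROBOT

A 6-joint arm with a two-finger parallel gripper is mounted at the origin on the work surface. World frame = base frame: x ahead of the robot, y to its left, z up, the work surface at z = 0. Lengths are in m, angles in rad, forces in N, time in s.
With the tool pointing down it reaches from about 0.35 to 0.725 m from the base axis. Payload 6 kg.
Tool frame: the origin (TCP) lies midway between the tips of the shut fingers; the grasp point (between the pads) lies 19 mm behind it (manip.grasp_offset is the distance from the TCP to the grasp point, in m); z points along the fingers, y is the line along which they close (so a half turn about z gives the same grasp; the last joint's range is limited). The gripper opens to 85 mm and grips with 20 to 120 N. Pads are 22 mm wide; open, the fingers measure 114 mm over their backs; the gripper's body (76 mm by 85 mm) begins 54 mm behind the grasp point. The pads swing forward as they close: fully open they stand 13 mm farther back than shut.
Start: joints at [-1.014, 0.04, 0.085, 0, -1.615, -0.334], TCP at [0.133, -0.585, 0.231] pointing down, gripper open.
Joint ranges: [-2.56, 2.56], [-1.29, 2.01], [-1.08, 1.49], [-3.29, 1.98], [-2.81, -0.18], [-2.99, 2.99]. Speed limits (rad/s): [2.57, 2.57, 3.01, 3.14, 3.14, 3.14].

INTERFACE

Orientations are given as a rotation vector (axis times angle).
In Python, from bench import manip gives the robot as it stands.
- The arm moves only by the shell command python3 -m jog 'ROWS' [OPENING] [FORCE]. ROWS is a JSON object of lists of equal length, an entry for each row: "slide": the shift along the tool's x, y, z scaled (see below), a list of three; "spin": the turn about the tool's z scaled (see below). A call has 1 to 20 rows; each row is the pose to reach, as a shift and turn from the pose commanded when the call began, along the tool's axes at that moment; what a row does not reach only later rows make up. The controller multiplies each number of a shift by 250 mm and each number of a turn by 2 rad. A row lasts 1/10 s, in which the tool goes at most 50 mm and 8.59 degrees, less where a joint would pass 70% of its speed; a pose out of reach is approached as far as the arm can. A call with a number of a shift or a turn outside -1 to 1 is refused whole. A call with a gripper value outside its range is refused whole. OPENING is the finger opening in mm, from 0 to 85.4, set as the call begins (- or left out, the last holds). The fingers move at their own pace and stop on an object; FORCE is the grip in N (left out, the last holds). Time passes only in rows, so rows that repeat a pose let the fingers close. It gives the time, the measured TCP pose, the force, the opening and the grip force at its end, in the units of the state.
- manip.get_obs(): the state, without advancing time (a new reading comes with each control period).
- manip.capture(name): name is "scene" or "top"; returns (picture, depth): 480x640x3 uint8, red, green, blue; 480x640 float32, m along the optical axis (not along the pixel's ray), 0 where there is no reading.
- manip.camera_info(name): a dict with "fx", "fy", "cx", "cy" (pixels), "R" (3x3) and "t" (3): a world point X has camera coordinates R X + t. Camera axes: x right, y down, z forward; pixel columns grow to the right and rows downward; lengths in m; the calibration is good to about 2 mm. A picture is of the moment at which its call begins. camera_info takes no time and is no camera call.
- manip.hand_in(): hands the job in; it is judged then, once.
Trained networks look in the newest picture that a camera, given by its name, has taken for a name from the list of things; names that differ only in an ending like _2 or _b are one class to them, and where a whole thing is asked for, a point or a joint stands for the part that bears it (a point fixed in the world has none). Each returns a list of dicts, best first, with "p" (0 to 1); they miss things now and then, are a little off and sometimes report something else, mostly with a low value. They report only what shows in the picture. A call takes as long as a camera call. They do not tell look-alikes from the thing itself.
- manip.regions_of(camera, target): "mask" (480x640 bool, what is visible of it).
- manip.place_of(camera, target): "location" ([x, y, z] in m, in the coordinates of the camera as it stood for that picture, good to about 4 mm: a listed point, or the origin of a listed thing).
The state is a dict: "time": time; "joint_positions": joint angles; "dq": joint speeds; "effort": joint torques, N m; "ee_pos": TCP position; "tcp_rot": TCP orientation; "force": force on the tool from outside, world axes, zero at the start; "moment": the same for the moment, N m; "finger_gap": finger opening in m; "grip_force": force on a finger pad.
Only numpy, scipy, OpenCV 4.12 (cv2) and the standard library are available. Lean on these libraries where they do the work, as an engineer would, in place of code of your own. Each camera call takes 0.05 s, during which the arm holds its last target. There are 200 camera calls.

## Working session

There is one attempt and no reset: what is moved stays moved. The work goes in short steps, Python scripts to look and compute and a shell command to move; the robot and the scene stay as the last step left them, time stands still between calls to the robot, and variables do not carry over. Pictures are saved under pics/ and viewed, at most 10 in all, crops included, and the job is handed in when it is done.

```bash
ls; mkdir -p pics
cat > h.py <<'E'
import numpy as np, cv2, json
from scipy.spatial.transform import Rotation as Ro
from bench import manip
def world(cam,u,v,z):
    c=manip.camera_info(cam);R=np.array(c["R"]);t=np.array(c["t"])
    d=R.T@np.array([(u-c["cx"])/c["fx"],(v-c["cy"])/c["fy"],1]);o=-R.T@t
    return o+d*(z-o[2])/d[2]
def c2w(cam,p):
    c=manip.camera_info(cam);return np.array(c["R"]).T@(np.array(p)-np.array(c["t"]))
def pix(cam,X):
    c=manip.camera_info(cam);p=np.array(c["R"])@np.array(X)+np.array(c["t"])
    return c["fx"]*p[0]/p[2]+c["cx"],c["fy"]*p[1]/p[2]+c["cy"]
def shot(cam,name):
    im,d=manip.capture(cam);cv2.imwrite("pics/"+name,im[:,:,::-1]);return im,d
def tool():
    o=manip.get_obs();return np.array(o["ee_pos"]),Ro.from_rotvec(o["tcp_rot"])
def slide(target,frm=None):
    p,R=tool();p=p if frm is None else np.array(frm)
    return (R.inv().apply(np.array(target)-p)/0.25).round(4)
E
python3 - <<'E'
from h import *
o=manip.get_obs();print(o)
for c in ("scene","top"):
    shot(c,c+"0.png")
    i=manip.camera_info(c);print(c,i["fx"],-np.array(i["R"]).T@np.array(i["t"]))
    for n in ["tester","front_edge","connector_mouth","isolator_grip","board","board_front","blue_tray","white_tray","sensor_a","screwdriver"]:
        for r in manip.place_of(c,n): 
            w=c2w(c,r["location"]);print(n,round(r["p"],2),w.round(3),np.round(pix(c,w)))
E
```

```text
pics
{'time': 0.0, 'joint_positions': array([-1.01432074e+00,  4.08507452e-02,  8.37906157e-02, -4.61420141e-04,
       -1.61551114e+00, -3.33702884e-01]), 'dq': array([-0.00184205, -0.00119196, -0.00094941,  0.00025972, -0.00027966,
        0.0011618 ]), 'effort': array([-1.57947852e-04, -3.68210077e+01,  3.47410226e+01,  6.93185359e+00,
       -5.46306735e-03, -7.04932381e-05]), 'ee_pos': array([ 0.13256582, -0.58482871,  0.23024614]), 'tcp_rot': array([ 3.49200123e-01, -3.12177330e+00, -2.82787424e-03]), 'force': array([-0.48560193, -0.00904472,  0.63313384]), 'moment': array([-0.01874289, -0.00636839, -0.0046772 ]), 'grip_force': 0.0, 'finger_gap': 0.08540211516172691}
scene 443.18167788506116 [ 1.28101863 -0.16969952  0.53092704]
tester 0.85 [ 0.595 -0.017  0.001] [316. 270.]
front_edge 0.72 [0.488 0.005 0.052] [314. 220.]
connector_mouth 0.94 [ 0.643 -0.024  0.049] [318. 265.]
isolator_grip 0.73 [ 0.574 -0.106  0.091] [266. 233.]
isolator_grip 0.7 [ 0.603 -0.016  0.055] [317. 250.]
board 0.78 [ 0.797 -0.092 -0.003] [299. 355.]
board 0.69 [ 0.807  0.048 -0.005] [386. 344.]
board
[... 712 characters left out ...]
0.092] [359. 235.]
isolator_grip 0.53 [ 0.557 -0.009  0.06 ] [313. 248.]
board 0.95 [ 0.801 -0.093 -0.002] [339. 156.]
board 0.81 [ 0.606 -0.019  0.056] [316. 227.]
board 0.64 [ 0.805  0.047 -0.001] [284. 158.]
board 0.16 [0.491 0.01  0.054] [307. 278.]
board_front 0.7 [ 0.561 -0.008  0.059] [313. 247.]
board_front 0.68 [ 0.831 -0.079  0.003] [332. 144.]
board_front 0.66 [0.843 0.029 0.002] [290. 143.]
board_front 0.45 [ 0.675  0.313 -0.001] [180. 216.]
blue_tray 0.7 [ 0.471 -0.354  0.001] [460. 276.]
white_tray 0.89 [0.429 0.353 0.003] [164. 318.]
sensor_a 0.84 [ 0.667 -0.322 -0.001] [435. 199.]
sensor_a 0.61 [0.673 0.314 0.002] [179. 216.]
screwdriver 0.9 [ 0.36   0.054 -0.001] [294. 338.]
```

View pics/top0.png

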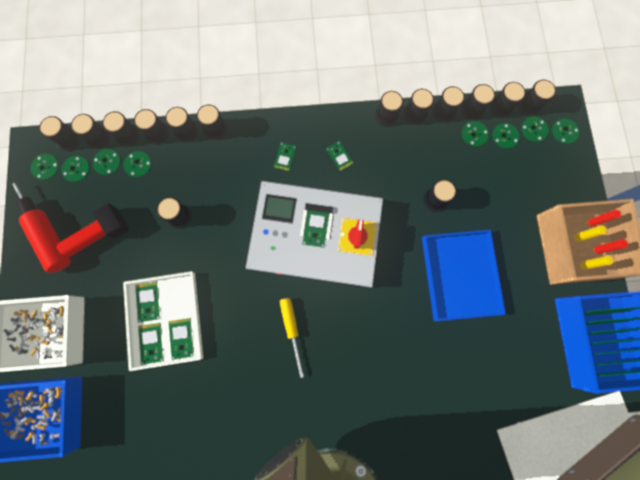

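View pics/scene0.png

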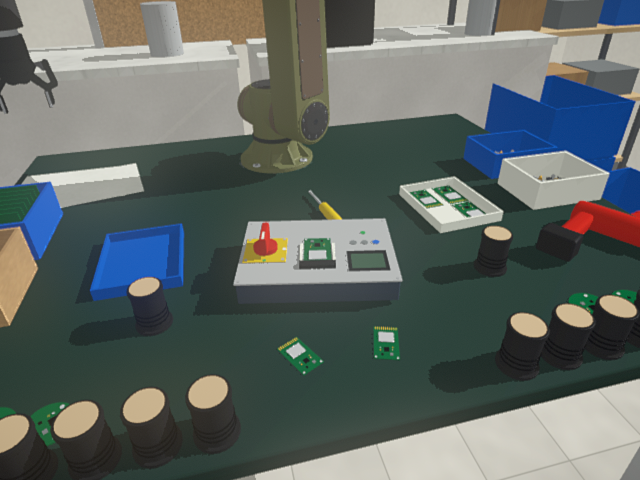

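The top view shows the board in the tester at (316,227). The look-alikes are loose boards at (285,156) and (340,155) and the boards in the white tray at (150,300), (150,345) and (180,340). The red isolator is at (359,235). The empty blue tray is at (465,276), with other blue trays at (600,340) and (40,415). I choose the board in the connector and the empty tray, then measure yaws and check with a close crop.

Run:
```python
from h import *
def cloud(cam):
    im,d=manip.capture(cam);c=manip.camera_info(cam)
    v,u=np.mgrid[:480,:640];P=np.stack([(u-c["cx"])/c["fx"]*d,(v-c["cy"])/c["fy"]*d,d],-1)
    return im,(P-np.array(c["t"]))@np.array(c["R"])
def rect(P,n):
    r=cv2.minAreaRect((P[:,:2]*1000).astype(np.float32));print(n,np.round(r,2).tolist() if 0 else r, np.median(P[:,2]).round(4))
for cam in("top","scene"):
    im,W=cloud(cam)
    for n,zlo,zhi in (("tester",.047,.07),("blue_tray",.015,.04),("board",.045,.07)):
        for r in manip.regions_of(cam,n)[:4]:
            m=r["mask"]&(W[...,2]>zlo)&(W[...,2]<zhi)
            if m.sum()>60: print(cam,round(r["p"],2),int(m.sum()),end=" ");rect(W[m],n)
    hsv=cv2.cvtColor(im,cv2.COLOR_RGB2HSV)
    for nm,m in (("red",(hsv[...,0]<6)|(hsv[...,0]>174)),):
        near=np.hypot(W[...,0]-.574,W[...,1]+.11)<.06
        m=m&(hsv[...,1]>150)&near&(W[...,2]>.085); rect(W[m],"red "+cam)
im,d=manip.capture("top");cv2.imwrite("pics/crop.png",cv2.resize(im[170:300,235:395,::-1],(800,650))[:600])
```

```text
top 0.57 9841 tester ((595.125244140625, -15.64794921875), (289.8255920410156, 212.04603576660156), 76.9849853515625) 0.0559
top 0.45 82 tester ((575.3389892578125, -113.72525787353516), (41.87942886352539, 47.660614013671875), 13.325345993041992) 0.0687
top 0.41 783 tester ((603.6415405273438, -16.71601104736328), (53.439395904541016, 83.66854095458984), 76.72041320800781) 0.0579
top 0.72 750 blue_tray ((472.9429931640625, -356.6977844238281), (200.18809509277344, 162.75161743164062), 0.4890903830528259) 0.0237
top 0.67 740 board ((603.636474609375, -18.070133209228516), (51.60588455200195, 82.65596771240234), 75.0537338256836) 0.0579
red top ((574.7213134765625, -111.30006408691406), (13.907888412475586, 57.19597244262695), 76.6700439453125) 0.101
scene 0.8 8911 tester ((594.0032348632812, -13.90771484375), (289.6876220703125, 216.02015686035156), 77.1666488647461) 0.054
scene 0.8 899 blue_tray ((473.7633056640625, -355.2676086425781), (205.08364868164062, 160.86224365234375), 0.7396955490112305) 0.0209
scene 0.96 619 board ((601.65234375, -15.462455749511719), (53.27447509765625, 90.3547134399414), 77.9756851196289) 0.0561
scene 0.28 392 board ((678.3168334960938, -317.30853271484375), (26.360063552856445, 51.76906967163086), 10.335480690002441) 0.0566
red scene ((580.3632202148438, -110.29043579101562), (13.18015193939209, 60.30913543701172), 74.93409729003906) 0.098
```

View pics/crop.png

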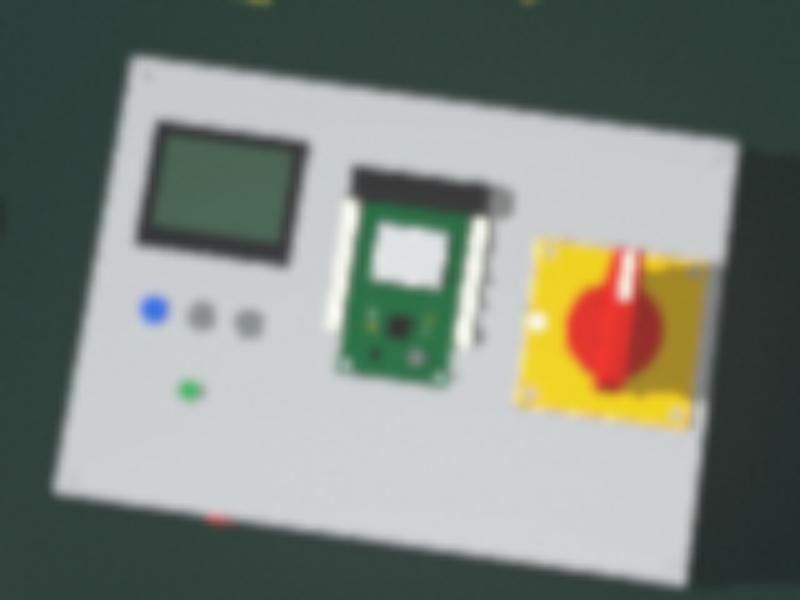

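The crop confirms it. The board, the largest size with its silver can, sits in the black connector at crop (420,190). The isolator stripe points to +x (on). Tester yaw is about -13° and its centre about (0.5945,-0.0155).

```bash
cat >> h.py <<'E'
TC=np.array([.5945,-.0155]);TY=-.227
def T(x,y,z): c,s=np.cos(TY),np.sin(TY);return np.array([TC[0]+c*x-s*y,TC[1]+s*x+c*y,z])
def yawy():
    y=tool()[1].apply([0,1,0]);return np.arctan2(y[1],y[0])
E
python3 - <<'E'
from h import *
print(T(5,0,0)) if 0 else None
p=T(.005,-.098,.15);print(p,slide(p),yawy(), (yawy()-(TY+np.pi/2))/2)
E
```

```text
[ 0.57731629 -0.11211118  0.15      ] [-2.153   1.4523  0.3252] 1.7935940303322628 0.22489885176868318
```

```bash
python3 -m jog '{"slide":[[-0.8,0.5,0],[-0.8,0.5,0],[-0.8,0.5,0],[-0.8,0.5,0],[-0.8,0.5,0]],"spin":[0,0,0,0,0]}' 60 40
python3 -m jog '{"slide":[[-0.8,0.5,0],[-0.8,0.5,0],[-0.8,0.5,0],[-0.8,0.5,0],[-0.8,0.5,0]],"spin":[0,0,0,0,0]}'
python3 -m jog '{"slide":[[-0.55,0.45,0.2],[-0.55,0.45,0.2],[-0.55,0.45,0.2],[-0.55,0.45,0.2],[-0.55,0.45,0.2]],"spin":[0.225,0.225,0.225,0.225,0.225]}'
python3 - <<'E'
from h import *
p=T(.005,-.098,.12);print(tool()[0],slide(p),(yawy()-(TY+np.pi/2))/2,manip.get_obs()["joint_positions"].round(2))
E
```

```text
time: 2.05
ee_pos: [0.3016, -0.4171, 0.2316]
tcp_rot: [-0.351, 3.121, -0.0]
force: [0.4, -1.4, -0.2]
finger_gap: 0.0601
grip_force: 0.0
time: 2.55
ee_pos: [0.4691, -0.2506, 0.2313]
tcp_rot: [-0.352, 3.121, 0.0]
force: [-0.0, 0.3, 0.8]
finger_gap: 0.0599
grip_force: 0.0
time: 3.05
ee_pos: [0.5776, -0.1093, 0.1781]
tcp_rot: [-0.35, -3.118, -0.001]
force: [0.2, -0.2, -0.7]
finger_gap: 0.0604
grip_force: 0.0
[ 0.5775883  -0.10926853  0.17808555] [-0.0025 -0.0113  0.2323] 0.0016876047080751633 [ 0.15  0.01 -0.04 -0.   -1.52 -1.95]
```

```bash
python3 -m jog '{"slide":[[0,-0.01,0.2],[0,-0.01,0.35],[0,-0.01,0.41],[0,-0.01,0.415],[0,-0.01,0.415]],"spin":[0,0,0,0,0]}' 
python3 -m jog '{"slide":[[0,0,0],[0,0,0],[0,0,0],[0,0,0],[0,0,0],[0,0,0],[0,0,0],[0,0,0]],"spin":[0,0,0,0,0,0,0,0]}' 5 40
```

```text
time: 3.55
ee_pos: [0.577, -0.1158, 0.0796]
tcp_rot: [0.356, 3.119, -0.001]
force: [0.3, 0.2, 0.9]
finger_gap: 0.06
grip_force: 0.0
time: 4.35
ee_pos: [0.5781, -0.1112, 0.0796]
tcp_rot: [0.352, 3.117, 0.01]
force: [-0.9, 15.6, 6.0]
finger_gap: 0.0132
grip_force: 41.2
```

```bash
python3 -m jog '{"slide":[[0,0.015,0],[0,0.015,0],[0,0.015,0],[0,0.015,0],[0,0.015,0],[0,0.015,0],[0,0.015,0],[0,0.015,0],[0,0.015,0],[0,0.015,0],[0,0.015,0],[0,0.015,0],[0,0.015,0],[0,0.015,0],[0,0.015,0]],"spin":[-0.065,-0.13,-0.195,-0.26,-0.325,-0.39,-0.455,-0.52,-0.585,-0.65,-0.715,-0.77,-0.78,-0.78,-0.78]}' 
python3 -m jog '{"slide":[[0,0,0],[0,0,0],[0,0,0],[0,0,-0.2],[0,0,-0.4],[0,0,-0.4]],"spin":[0,0,0,0,0,0]}' 50
python3 - <<'E'
from h import *
im,d=shot("top","top1.png");cv2.imwrite("pics/crop1.png",cv2.resize(im[170:300,235:395,::-1],(738,600)))
print(tool()[0],yawy()-TY)
for c in("top","scene"):
    manip.capture(c)
    for n in("board","connector_mouth"):
        for r in manip.place_of(c,n)[:3]: print(c,n,round(r["p"],2),c2w(c,r["location"]).round(3))
print(slide(T(.027,0,.12)),manip.get_obs()["joint_positions"].round(2))
E
```

```text
time: 5.85
ee_pos: [0.578, -0.1105, 0.0796]
tcp_rot: [-1.941, 2.466, -0.001]
force: [-1.3, 4.6, 5.7]
finger_gap: 0.013
grip_force: 41.4
time: 6.45
ee_pos: [0.5801, -0.1128, 0.1866]
tcp_rot: [-1.936, 2.463, -0.015]
force: [0.8, -0.5, 1.0]
finger_gap: 0.0497
grip_force: 0.0
[ 0.57885526 -0.11203605  0.18232352] 3.130348103955503
top board 0.77 [ 0.607 -0.02   0.054]
top board 0.59 [ 0.807  0.047 -0.005]
top connector_mouth 0.9 [ 0.643 -0.025  0.054]
scene board 0.8 [ 0.801 -0.094 -0.002]
scene board 0.76 [ 0.602 -0.014  0.052]
scene board 0.71 [ 0.809  0.045 -0.002]
scene connector_mouth 0.94 [ 0.642 -0.024  0.05 ]
scene connector_mouth 0.38 [0.49  0.006 0.056]
[-0.3923 -0.0881  0.2232] [ 0.15  0.01 -0.05 -0.   -1.52 -0.39]
```

View pics/crop1.png

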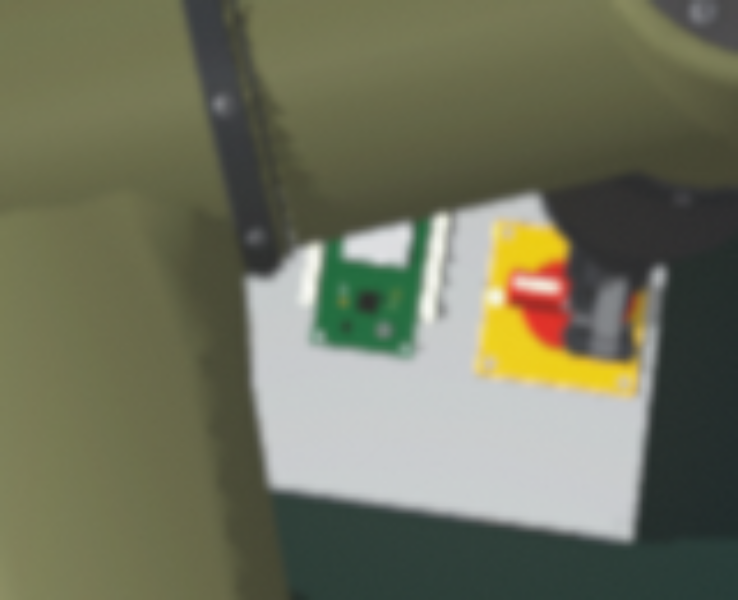

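The isolator is off, with the stripe at the white dot, crop (535,285). Next I go over the shield can with closed fingers.

```bash
python3 -m jog '{"slide":[[-0.2,-0.05,0.1],[-0.39,-0.08,0.3],[-0.39,-0.08,0.4],[-0.39,-0.08,0.43],[-0.39,-0.08,0.43],[-0.39,-0.08,0.43],[-0.39,-0.08,0.43]],"spin":[0,0,0,0,0,0,0]}' 0 40
python3 - <<'E'
from h import *
print(slide(T(.025,0,.06)),yawy()-TY)
E
```

```text
time: 7.5
ee_pos: [0.6205, -0.0223, 0.0727]
tcp_rot: [-1.939, 2.468, -0.003]
force: [0.9, 0.6, 0.4]
finger_gap: -0.0002
grip_force: 0.0
[-0.0029  0.0077  0.0506] 3.1297741773590837
```

```bash
python3 -m jog '{"slide":[[0,0,0.03],[0,0,0.048],[0,0,0.052],[0,0,0.056],[0,0,0.056]],"spin":[0,0,0,0,0]}'
```

```text
time: 8.0
ee_pos: [0.6205, -0.0221, 0.0596]
tcp_rot: [-1.941, 2.467, -0.005]
force: [-4.8, -0.0, 13.5]
finger_gap: 0.0001
grip_force: 6.5
```

```bash
python3 -m jog '{"slide":[[0,0.02,-0.002],[0,0.05,-0.003],[0,0.09,-0.003],[0,0.13,-0.003],[0.002,0.17,-0.003],[0.002,0.21,-0.003],[0.003,0.25,-0.003],[0.004,0.29,-0.003],[0.004,0.32,-0.003],[0.004,0.34,-0.003],[0.004,0.34,-0.003]],"spin":[0,0,0,0,0,0,0,0,0,0,0]}'
python3 - <<'E'
from h import *
print(tool()[0])
for c in("top","scene"):
    im,d=shot(c,c+"2.png")
    for n in("board","board_front"):
        for r in manip.place_of(c,n)[:4]:
            w=c2w(c,r["location"]);q=w[:2]-TC;k,s=np.cos(TY),np.sin(TY)
            print(c,n,round(r["p"],2),w.round(3),"tester",(k*q[0]+s*q[1]).round(3),(-s*q[0]+k*q[1]).round(3))
cv2.imwrite("pics/crop2.png",cv2.resize(im[180:310,225:415,::-1],(798,546)))
E
```

```text
time: 9.1
ee_pos: [0.538, -0.0025, 0.0596]
tcp_rot: [-1.94, 2.465, -0.005]
force: [-0.7, 0.2, 8.6]
finger_gap: 0.0001
grip_force: 4.4
[ 0.53797955 -0.002508    0.05962676]
top board 0.9 [ 0.806  0.047 -0.001] tester 0.192 0.109
top board 0.64 [ 0.797 -0.096 -0.002] tester 0.216 -0.033
top board 0.52 [0.523 0.    0.056] tester -0.074 -0.001
top board_front 0.89 [0.84  0.029 0.003] tester 0.229 0.099
top board_front 0.76 [0.48  0.009 0.061] tester -0.117 -0.002
top board_front 0.59 [ 0.832 -0.081  0.002] tester 0.246 -0.01
scene board 0.69 [ 0.799 -0.091 -0.002] tester 0.216 -0.028
scene board 0.59 [0.52  0.001 0.054] tester -0.076 -0.0
scene board 0.39 [ 0.643 -0.024  0.051] tester 0.049 0.003
scene board_front 0.88 [0.838 0.038 0.003] tester 0.225 0.106
scene board_front 0.59 [0.482 0.013 0.056] tester -0.116 0.002
scene board_front 0.55 [ 0.831 -0.078  0.001] tester 0.245 -0.007
```

View pics/crop2.png

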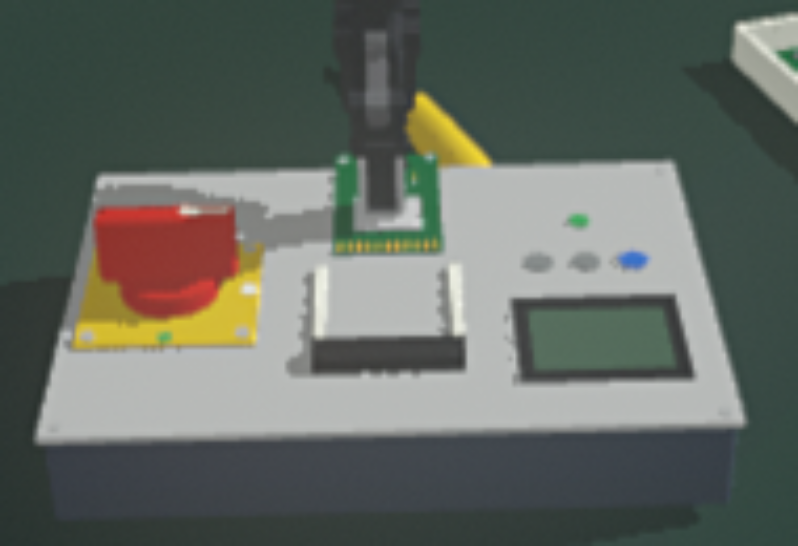

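The board slid out straight, with its centre about 75 mm in front of the tester centre. 19 mm remain, then I lift.

```bash
python3 -m jog '{"slide":[[0,0.03,0],[0,0.06,0],[0,0.078,0],[0,0.078,0],[0,0.078,0]],"spin":[0,0,0,0,0]}'
python3 -m jog '{"slide":[[0,0,-0.05],[0,0,-0.2],[0,0.1,-0.4],[0,0.25,-0.4],[0,0.25,-0.4],[0,0.25,-0.4],[0,0.25,-0.4],[0,0.25,-0.4],[0,0.25,-0.4],[0,0.25,-0.4],[0,0.25,-0.4],[0,0.25,-0.4],[0,0.25,-0.4]],"spin":[0,0,0,0.06,0.13,0.2,0.27,0.34,0.41,0.48,0.55,0.62,0.7]}' 70 20
python3 - <<'E'
from h import *
def cloud(cam):
    im,d=manip.capture(cam);c=manip.camera_info(cam)
    v,u=np.mgrid[:480,:640];P=np.stack([(u-c["cx"])/c["fx"]*d,(v-c["cy"])/c["fy"]*d,d],-1)
    return im,(P-np.array(c["t"]))@np.array(c["R"])
k,s=np.cos(TY),np.sin(TY)
for c in("top","scene"):
    im,W=cloud(c)
    for n in("board","board_front"):
        for r in manip.place_of(c,n)[:4]:
            w=c2w(c,r["location"]);q=w[:2]-TC
            if w[2]>.03: print(c,n,round(r["p"],2),w.round(3),"tester",(k*q[0]+s*q[1]).round(3),(-s*q[0]+k*q[1]).round(3))
    hsv=cv2.cvtColor(im,cv2.COLOR_RGB2HSV)
    X=W[...,:2]-TC;x=k*X[...,0]+s*X[...,1];y=-s*X[...,0]+k*X[...,1]
    m=(hsv[...,0]>45)&(hsv[...,0]<90)&(hsv[...,1]>110)&(W[...,2]>.05)&(W[...,2]<.066)&(abs(y)<.05)&(x<0)&(x>-.16)
    P=W[m];print(c,m.sum(),np.median(P[:,2]),cv2.minAreaRect((np.c_[x[m],y[m]]*1000).astype(np.float32)))
print(tool()[0],yawy()-TY-np.pi/2)
E
```

```text
time: 9.9
ee_pos: [0.5192, 0.0021, 0.0596]
tcp_rot: [-1.94, 2.466, -0.004]
force: [-2.1, 1.2, 10.1]
finger_gap: 0.0002
grip_force: 4.8
time: 11.2
ee_pos: [0.4567, 0.0167, 0.1571]
tcp_rot: [-0.1, -3.14, -0.0]
force: [-0.6, 0.4, -0.6]
finger_gap: 0.0703
grip_force: 0.0
top 0 nan ((0.0, 0.0), (0.0, 0.0), 0.0)
scene board 0.62 [0.502 0.008 0.056] tester -0.096 0.002
scene board_front 0.56 [0.461 0.014 0.058] tester -0.136 -0.001
scene 233 0.05569269348310117 ((-95.4912109375, 2.3109512329101562), (79.17756652832031, 49.607845306396484), 0.3733253479003906)
[0.45682576 0.0167578  0.15693702] 0.17266029835154395
  return _methods._mean(a, axis=axis, dtype=dtype,
  ret = ret.dtype.type(ret / rcount)
```

Run:
```python
from h import *
print(slide(T(-.128,.001,.042)))
```

```text
[-0.0532 -0.0071  0.4597]
```

```bash
python3 -m jog '{"slide":[[-0.053,-0.007,0],[-0.053,-0.007,0.1],[-0.053,-0.007,0.2],[-0.053,-0.007,0.28],[-0.053,-0.007,0.28]],"spin":[0.06,0.086,0.086,0.086,0.086]}'
python3 - <<'E'
from h import *
im,d=shot("scene","s3.png");cv2.imwrite("pics/crop3.png",cv2.resize(im[160:290,225:415,::-1],(798,546)))
print(tool()[0],slide(T(-.128,.001,.042)),yawy()-TY-np.pi/2)
E
```

```text
time: 12.0
ee_pos: [0.4682, 0.0139, 0.0837]
tcp_rot: [-0.356, -3.116, 0.003]
force: [0.1, 0.8, -0.1]
finger_gap: 0.07
grip_force: 0.0
[0.46930539 0.01394559 0.08596721] [-0.0028  0.0022  0.1759] -0.0007707220997581476
```

View pics/crop3.png

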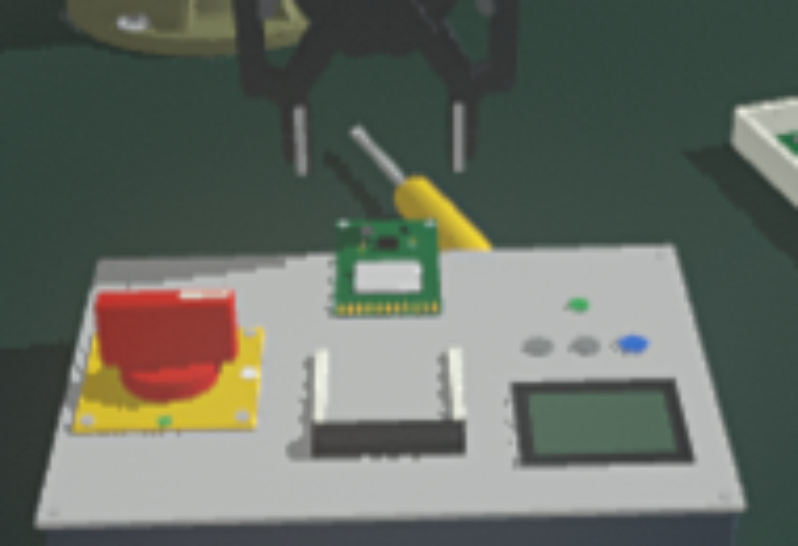

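The open fingers straddle the overhanging board, which is centred at crop (387,235) with the finger tips at 302 and 458. The pads reach the tips. Now lower and close.

```bash
python3 -m jog '{"slide":[[0,0.003,0.08],[0,0.003,0.15],[0,0.003,0.172],[0,0.003,0.172],[0,0.003,0.172]],"spin":[0,0,0,0,0]}'
python3 -m jog '{"slide":[[0,0,0],[0,0,0],[0,0,0],[0,0,0],[0,0,0],[0,0,0],[0,0,0]],"spin":[0,0,0,0,0,0,0]}' 40 25
python3 -m jog '{"slide":[[0,0,-0.02],[0,0,-0.04],[0,0,-0.08],[0,0,-0.08]],"spin":[0,0,0,0]}'
python3 - <<'E'
from h import *
im,d=shot("scene","s4.png");cv2.imwrite("pics/crop4.png",cv2.resize(im[160:290,225:415,::-1],(798,546)))
E
```

```text
time: 12.55
ee_pos: [0.471, 0.0152, 0.0454]
tcp_rot: [0.358, 3.119, 0.001]
force: [0.1, -0.6, 0.3]
finger_gap: 0.0701
grip_force: 0.0
time: 13.25
ee_pos: [0.4707, 0.0152, 0.0444]
tcp_rot: [0.359, 3.12, 0.001]
force: [1.2, 1.6, 5.2]
finger_gap: 0.0507
grip_force: 25.7
time: 13.65
ee_pos: [0.4708, 0.0151, 0.0653]
tcp_rot: [0.359, 3.119, 0.001]
force: [0.7, 0.2, -0.4]
finger_gap: 0.0506
grip_force: 26.1
```

View pics/crop4.png

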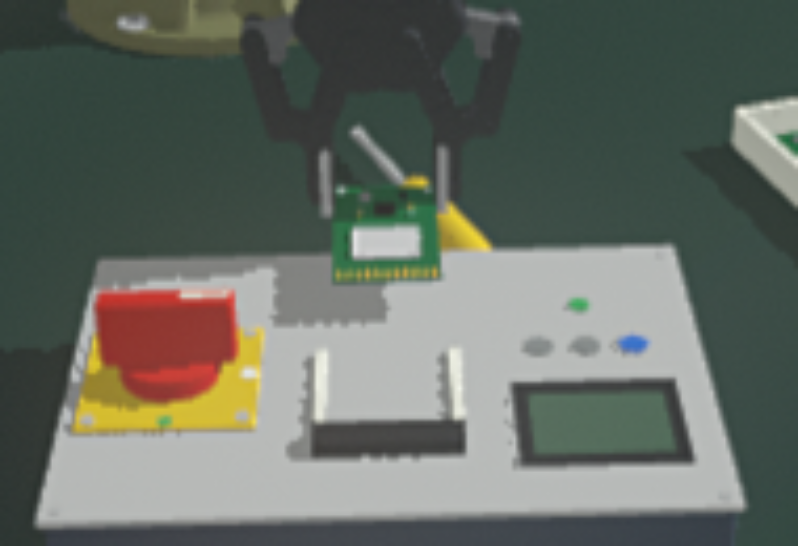

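The board is held level by its sides, clear of the deck.

```bash
python3 -m jog '{"slide":[[0,0,-0.12],[0,0,-0.28],[0,0,-0.42],[0,0,-0.48],[0,0,-0.48]],"spin":[0,0,0,0,0]}' 40 30
python3 - <<'E'
from h import *
k=slide([.440,-.356,.18]);print(k,yawy()-np.pi/2)
E
```

```text
time: 14.2
ee_pos: [0.471, 0.0154, 0.1859]
tcp_rot: [0.359, 3.118, 0.003]
force: [-0.3, 0.0, -1.1]
finger_gap: 0.05
grip_force: 31.3
[-0.2166 -1.4748  0.021 ] -0.22919333297752043
```

```bash
python3 -m jog '{"slide":[[-0.01,-0.07,0],[-0.03,-0.2,0],[-0.05,-0.35,0],[-0.07,-0.5,0],[-0.09,-0.65,0],[-0.11,-0.74,0]],"spin":[0,0,0,0,0,0]}' 40 30
python3 -m jog '{"slide":[[-0.02,-0.13,0],[-0.04,-0.27,0],[-0.06,-0.41,0],[-0.08,-0.55,0],[-0.1,-0.67,0],[-0.107,-0.735,0],[-0.107,-0.735,0],[-0.107,-0.735,0]],"spin":[-0.02,-0.04,-0.06,-0.08,-0.1,-0.1146,-0.1146,-0.1146]}'
python3 - <<'E'
from h import *
im,d=shot("scene","s5.png");shot("top","t5.png");cv2.imwrite("pics/crop5.png",cv2.resize(im[140:340,40:300,::-1],(780,600)))
for c in("top","scene"):
  for n in("board","blue_tray"):
    for r in manip.place_of(c,n)[:4]:
        w=c2w(c,r["location"])
        if w[1]<-.2: print(c,n,round(r["p"],2),w.round(3))
print(slide([.440,-.356,.05]),yawy()-np.pi/2)
E
```

```text
time: 14.8
ee_pos: [0.4536, -0.1732, 0.1816]
tcp_rot: [-0.361, -3.118, -0.0]
force: [0.5, 0.4, -0.4]
finger_gap: 0.0505
grip_force: 31.3
time: 15.6
ee_pos: [0.4386, -0.356, 0.1817]
tcp_rot: [-0.002, -3.139, -0.003]
force: [-0.1, -0.0, -0.4]
finger_gap: 0.0502
grip_force: 31.3
scene board 0.62 [ 0.473 -0.354  0.19 ]
scene blue_tray 0.67 [ 0.47  -0.354  0.005]
[-0.0018 -0.0011  0.5355] 0.0009425938225156028
```

View pics/crop5.png

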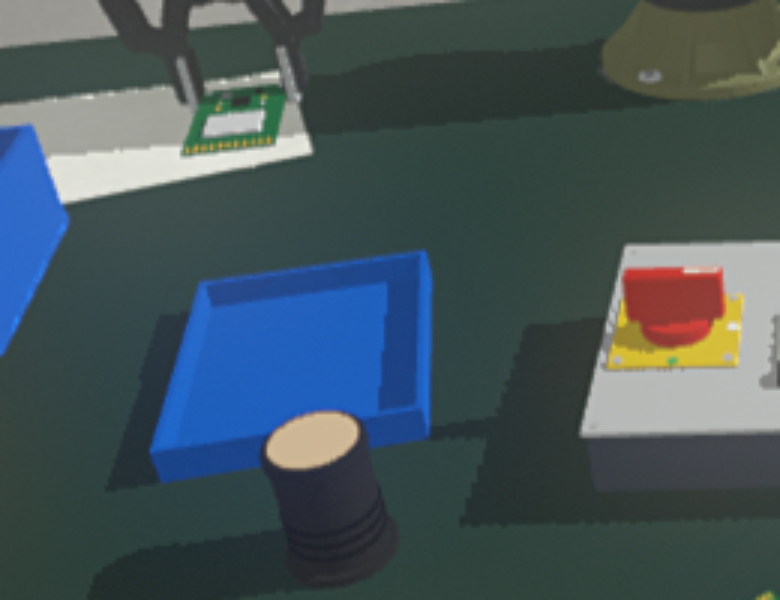

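The board is level above the empty tray, at crop (235,120), and its located position matches the tray centre. Lowering it.

```bash
python3 -m jog '{"slide":[[0,0,0.12],[0,0,0.28],[0,0,0.44],[0,0,0.56],[0,0,0.63],[0,0,0.665],[0,0,0.68],[0,0,0.68]],"spin":[0,0,0,0,0,0,0,0]}'
python3 -m jog '{"slide":[[0,0,0.01],[0,0,0.02],[0,0,0.028],[0,0,0.028]],"spin":[0,0,0,0]}'
```

```text
time: 16.7
ee_pos: [0.4396, -0.3564, 0.0144]
tcp_rot: [-0.001, 3.141, -0.001]
force: [-0.2, 0.2, 0.1]
finger_gap: 0.0501
grip_force: 31.3
time: 17.1
ee_pos: [0.4391, -0.3563, 0.0066]
tcp_rot: [-0.0, -3.141, -0.0]
force: [0.5, 0.5, -0.5]
finger_gap: 0.0503
grip_force: 31.3
```

```bash
python3 -m jog '{"slide":[[0,0,0.008],[0,0,0.014],[0,0,0.018],[0,0,0.018]],"spin":[0,0,0,0]}'
python3 -m jog '{"slide":[[0,0,0.004],[0,0,0.008],[0,0,0.008]],"spin":[0,0,0]}'
```

```text
time: 17.5
ee_pos: [0.4391, -0.3563, 0.002]
tcp_rot: [-0.0, -3.141, -0.0]
force: [0.8, -0.7, -0.3]
finger_gap: 0.0499
grip_force: 31.3
time: 17.8
ee_pos: [0.4394, -0.3565, 0.0012]
tcp_rot: [-0.0, 3.141, -0.0]
force: [-1.6, 2.1, 4.1]
finger_gap: 0.0501
grip_force: 33.9
```

```bash
python3 -m jog '{"slide":[[0,0,-0.006],[0,0,-0.006]],"spin":[0,0]}'
python3 -m jog '{"slide":[[0,0,0],[0,0,0],[0,0,0],[0,0,0],[0,0,0],[0,0,0]],"spin":[0,0,0,0,0,0]}' 66
python3 -m jog '{"slide":[[0,0,-0.03],[0,0,-0.1],[0,0,-0.25],[0,0,-0.45],[0,0,-0.65],[0,0,-0.8],[0,0,-0.8]],"spin":[0,0,0,0,0,0,0]}'
python3 -m jog '{"slide":[[0.2,0,0],[0.4,0,0],[0.4,0,0],[0.4,0,0],[0.4,0,0],[0.4,0,0]],"spin":[0,0,0,0,0,0]}'
python3 - <<'E'
from h import *
print(tool()[0])
im,d=shot("scene","s6.png");im2,_=shot("top","t6.png");cv2.imwrite("pics/crop6.png",cv2.resize(im[180:360,90:350,::-1],(780,540)))
for c in("top","scene"):
  for n in("board","blue_tray","sensor_a","screwdriver","white_tray"):
    for r in manip.place_of(c,n)[:4]:
        if r["p"]>.5: print(c,n,round(r["p"],2),c2w(c,r["location"]).round(3))
E
```

```text
time: 18.0
ee_pos: [0.4394, -0.3564, 0.0019]
tcp_rot: [0.0, 3.141, -0.0]
force: [0.3, 1.0, -0.3]
finger_gap: 0.0503
grip_force: 31.3
time: 18.6
ee_pos: [0.4392, -0.3564, 0.0018]
tcp_rot: [-0.0, -3.142, -0.0]
force: [0.3, 0.2, 0.2]
finger_gap: 0.0659
grip_force: 0.0
time: 19.3
ee_pos: [0.441, -0.3581, 0.21]
tcp_rot: [0.0, 3.131, -0.01]
force: [-0.5, -0.2, 0.7]
finger_gap: 0.0658
grip_force: 0.0
time: 19.9
ee_pos: [0.3399, -0.3563, 0.2014]
tcp_rot: [0.001, -3.141, -0.001]
force: [-0.6, 0.7, 0.3]
finger_gap: 0.0659
grip_force: 0.0
[ 0.3398938  -0.3562564   0.20140218]
top board 0.68 [ 0.799 -0.094 -0.004]
top sensor_a 0.81 [ 0.672  0.309 -0.001]
top sensor_a 0.7 [ 0.666 -0.324 -0.001]
top screwdriver 0.79 [0.36  0.053 0.001]
top white_tray 0.89 [0.43  0.353 0.001]
scene board 0.94 [ 0.803 -0.095 -0.004]
scene board 0.8 [ 0.474 -0.358  0.004]
scene board 0.56 [ 0.807  0.043 -0.003]
scene blue_tray 0.75 [ 0.472 -0.355  0.002]
scene blue_tray 0.64 [ 0.666 -0.321 -0.004]
scene sensor_a 0.84 [ 0.665 -0.323 -0.004]
scene sensor_a 0.64 [ 0.674  0.323 -0.003]
scene screwdriver 0.64 [0.362 0.054 0.002]
scene white_tray 0.88 [ 0.428  0.352 -0.006]
```

View pics/crop6.png

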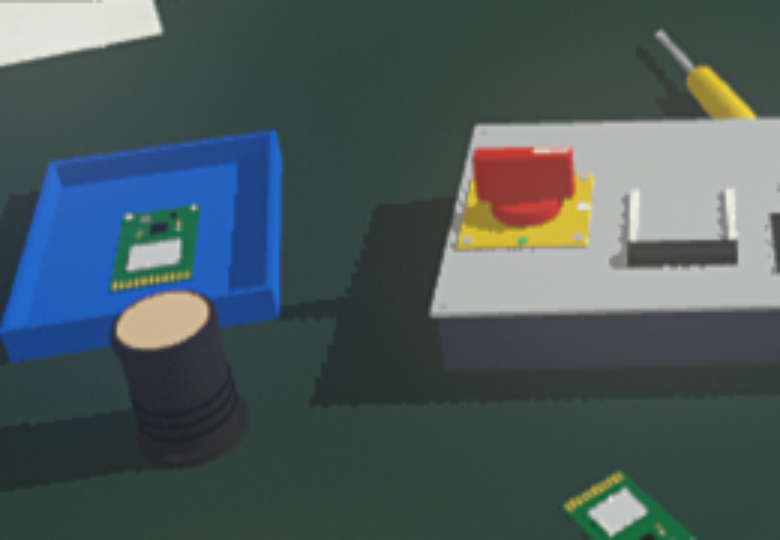

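The board lies flat in the blue tray, parts upward, at crop (155,245). The isolator is still off and the bystanders are where they started.

```bash
python3 -c "
from bench import manip
print(manip.hand_in())"
```

```text
the job is handed in; nothing more can be done
None
```

The job is handed in: the tester is off, the board lies flat and parts up in the blue tray, nothing else was disturbed, and it took about 20 s of the 70 s allowed.

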